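# Draw the silica-gel cassette out to its catch

### The arm

A 6-joint arm with a two-finger parallel gripper is mounted at the origin on a cart in front of the work surface, level with it; the furniture and walls round the work are solid. World frame = base frame: x ahead of the robot, y to its left, z up, the work surface at z = 0. Lengths are in m, angles in rad, forces in N, time in s.
With the tool pointing down it reaches from about 0.35 to 0.775 m from the base axis. Payload 7.3 kg.
Tool frame: the origin (TCP) lies midway between the tips of the shut fingers; the grasp point (between the pads) lies 19 mm behind it; z points along the fingers, y is the line along which they close (so a half turn about z gives the same grasp; the last joint's range is limited). The gripper opens to 92 mm and grips with 3 to 60 N. Pads are 19 mm wide; open, the fingers measure 130 mm over their backs; the gripper's body (75 mm by 190 mm) begins 47 mm behind the grasp point.
Start: joints at [1.199, 0.342, 1.524, -0, 1.275, -0.146], TCP at [0.118, 0.512, 0.227] pointing down, gripper open.
Joint ranges: [-2.53, 2.53], [-0.77, 2.02], [0.04, 2.7], [-1, 4.14], [0.28, 2.66], [-3.11, 3.11]. Speed limits (rad/s): [2.57, 2.57, 3.14, 3.14, 3.14, 3.14].

### API

Orientations are given as a 3x3 rotation matrix whose columns are the frame's x, y, z axes.
In Python, from workcell import r, solver, get_obs, vision, sign_off gives the robot as it stands. The module is installed in compiled form; this text tells all that it offers. Calls block until the motion is done:
- r.movep(position, orientation): joint-space move of the TCP to a pose.
- r.line_to(position, frame=None, velocity=0.15, threshold=None): straight line of the TCP; frame=None keeps the orientation; velocity is the mean speed in m/s. With threshold (N) it stops when the force on the tool has changed by that much, and returns True; else False.
- r.move_j(angles): joint-space move.
- r.open_gripper() and r.grasp(squeeze=None): open the fingers fully, or close them until they stop; squeeze is the grip in N (None keeps the last).
- r.hold(seconds).
- solver.ik(position, orientation): joint angles nearest the present ones, or None.
- get_obs(): the state.
- vision.snapshot(name): name is "side" or "top"; returns the picture (480x640x3 uint8, red, green, blue); there is no depth.
- vision.get_calibration(name): a dict with "fx", "fy", "cx", "cy" (pixels), "pose" (4x4, takes a point from camera to world coordinates). Camera axes: x right, y up, looking along -z (the intrinsics and any distortion apply to the point x, -y, -z); pixel columns grow to the right and rows downward; lengths in m; the calibration is good to about 2 mm. A picture is of the moment at which its call begins. get_calibration takes no time and is no camera call.
A pose or a line that the arm cannot do raises r.Unreachable and nothing moves.
- sign_off(): hands the job in; it is judged then, once.
Trained networks look in the newest picture that a camera, given by its name, has taken for a name from the list of things; names that differ only in an ending like _2 or _b are one class to them, and where a whole thing is asked for, a point or a joint stands for the part that bears it (a point fixed in the world has none). Each returns a list of dicts, best first, with "p" (0 to 1); they miss things now and then, are a little off and sometimes report something else, mostly with a low value. They report only what shows in the picture. A call takes as long as a camera call.
- vision.cut_out(label, camera): "pixels" (480x640 bool, what is visible of it) and "centre" ([column, row] as shares, 0 to 1, of the picture: columns of its width, rows of its height, amid what is visible of it).
- vision.place_of(label, camera): "centre" ([column, row] as shares, 0 to 1, of the picture: columns of its width, rows of its height: a listed point, or the origin of a listed thing).
The state is a dict: "t": time; "q": joint angles; "qd": joint speeds; "tau": joint torques, N m; "tcp_pos": TCP position; "orientation": TCP orientation; "contact_force": force on the tool from outside, world axes, zero at the start; "wrist_torque": the same for the moment, N m; "grip_width": opening from 0.0 (shut) to 1.0 (fully open); "gripper_force": force on a finger pad.
Only numpy, scipy, OpenCV 4.12 (cv2) and the standard library are available. Lean on these libraries where they do the work, as an engineer would, in place of code of your own. Each camera call takes 0.05 s, during which the arm holds its last target. There are 200 camera calls.

### The job

Take the hook puller from its rest and, with the hook only, draw the orange-lidded silica-gel cassette out of the slot under the small display case until the spring plunger has dropped behind it and it comes up firmly against its stop; where that is differs from case to case, so go by feel and never wrench at it. Then lay the puller back in the notches of its rest, without touching the cassette by hand, knocking the case or shifting the things around it.

Things in the scene. Friction and masses are not known exactly. Their poses are not given: they have to be found in the camera images.
- case: fixed display case: grey plinth 178 wide, 200 deep, 66 high, clear bonnet (to 218 high) over its rear part, on a 6 mm base board that sticks out 80 in front. Origin on the table under the middle of the plinth's front face; +x into the case, square to its front. A catch is clamped on the deck, within +-13 mm along x of its middle place; where is not told.
- slot (a point): middle of the mouth of the open slot in the case's front face, 29 above the table; axes as the case's. The slot is 98 wide, 46 high, from the base board's top to 52 above the table: too low for a hand. The cassette runs in it along x, drag 2 to 6 N. Beyond the mouth the catch's parts hang at least 48 deep on the middle line.
- plunger (a joint): height (m) of the catch's spring plunger, a steel pin with a brass knob on the deck: .004 riding on the cassette's lid, 0.010 on the ramp at the lid's back (last 20 mm, 5 to 9 N), 0 once dropped behind the rear wall, which it then holds to 3 mm. 2 mm after the drop the wall meets two rigid stop legs. Start to stop is 60 to 100 mm; home, it takes a firm pull (8 to 12 N) unmoved.
- cassette: loose white plastic cassette with an orange lid, about 0.55 kg, 94 wide (y), 100 deep (x), 24 high, rear wall 30; it stands on the base board. Origin under the middle of its front wall's outer face, x towards its rear, along the case's x.
- pull_bar (a point): middle of the cassette's steel pull bar: 6 thick, level, along y, 48 long, 19 in front of the cassette's front wall (16 clear behind the bar) and 16 above its underside (22 above the table), held at both ends. At the start it lies 15 to 28 inside the slot. The cassette is light plastic and bears 15 N of pull, no more.
- puller: hook puller, 0.12 kg. Origin at the centre of its dark wooden handle, 110 long (x), 14 wide (y), 18 high (z), to be gripped across y there; +x to the hook, z up. A 6 mm steel shaft leaves the handle's front end, cranks down by 18 and runs on along x to 125 in front of the handle's centre, where it turns straight down. In the rest the handle's centre is 55 above the table.
- puller_tip (a point): lower end of the hook's straight-down 6 mm thick tip: 125 in front of the handle's centre and 33 below it; the tip hangs 12 below the underside of the shaft.
- rest: fixed wooden tool rest, 104 long (x), 56 wide. Origin on the table under its middle. Two uprights at x = +-42 (6 thick) with notches, 20 wide at the bottom and flared upwards, bottoms 46 and ears about 60 above the table, in which the handle lies along x; 78 free between the uprights over an 8 mm foot.
- lamp: fixed clamp lamp at the table's left edge, an obstacle: its lower arm (two thin rods) rises from x 0.40, y 0.44 at the table to x 0.29, y 0.50 at 0.40 m height; the upper arm runs from there to x 0.60, y 0.36 at 0.53 m. Go round it on the robot's side. Origin at its clamp.
- dish_1: loose glass dish, 57 across, 12 high, left of the case's board; leave alone. Origin under its centre.
- beaker_100: loose glass beaker, 62 across, 68 high, left of the case; leave alone. Origin under its centre.
- loupe: loose black loupe, 42 across, 42 high, right of the case; leave alone. Origin under its centre.

How it is judged:
On the way, in this order (a step that is already met when the one before it is completed fails the run):
1. the puller draws the cassette (contact force between puller and cassette above 0.5 N and distance of pull_bar from where it was at the start of the episode above 0.01 m), for 0.1 s.
2. the puller holds the cassette firmly (over 7 N) against its stop, the plunger down behind it (value of joint plunger below 0.0015 m and contact force between puller and cassette above 7 N), for 0.2 s.
At the end, for the whole second after the job is handed in: The plunger is down behind the cassette's rear wall (within 2 mm of fully down), the cassette flat and still; the puller lies still in both notches of its rest, hook down, handle centred within 20 mm along and 6 mm across, seated within 4 mm in height (value of joint plunger below 0.002 m and linear speed of each of cassette, puller below 0.005 m/s and angle between cassette's own z axis and vertical below 0.03 rad and x of puller in the frame of rest between -0.02 and 0.02 m and y of puller in the frame of rest between -0.006 and 0.006 m and z of puller in the frame of rest between 0.051 and 0.059 m and angle between puller's own z axis and vertical below 0.1 rad and angle between the x axis of puller and the x axis of rest, either way round below 0.15 rad); the robot touches nothing.
It fails at once if the puller presses or pulls on the cassette with more than 17 N (contact force between puller and cassette above 17 N).
It fails at once if the hand or arm touches the cassette (contact force between any of the fingers, the arm and cassette above 0.3 N).
It fails at once if the display case is knocked with more than 12 N (contact force between any of puller, the arm, the fingers and case above 12 N).
It fails at once if the dish, beaker or loupe is shifted by more than 15 mm (distance of any of dish_1, beaker_100, loupe from where it was at the start of the episode above 0.015 m).
It also fails if it takes over 72 s, if anything falls off the work surface, if the arm or the gripper's body presses on something with over 40 N, if the wrist force passes 120 N, or if a joint passes its speed limit or range.

## Working session

There is one attempt and no reset: what is moved stays moved. The work goes in short steps, each a Python script; the robot and the scene stay as the last script left them, time stands still between calls to the robot, and variables do not carry over. Pictures are saved under pics/ and viewed, at most 10 in all, crops included, and the job is handed in when it is done.

```bash
mkdir -p pics
cat > h.py <<'E'
import numpy as np, cv2
from workcell import r, solver, get_obs, vision, sign_off
def cal(c):
    k=vision.get_calibration(c); return k, np.array(k["pose"])
def ray(c,px):
    k,T=cal(c); d=np.array([(px[0]-k["cx"])/k["fx"],-(px[1]-k["cy"])/k["fy"],-1.]); d=T[:3,:3]@d
    return T[:3,3], d/np.linalg.norm(d)
def at_z(c,px,z):
    o,d=ray(c,px); return o+d*(z-o[2])/d[2]
def proj(c,P):
    k,T=cal(c); p=np.linalg.inv(T)@np.append(P,1); return np.array([k["cx"]-k["fx"]*p[0]/p[2], k["cy"]+k["fy"]*p[1]/p[2]])
def tri(obs):
    A=np.zeros((3,3));b=np.zeros(3)
    for c,px in obs:
        o,d=ray(c,px);M=np.eye(3)-np.outer(d,d);A+=M;b+=M@o
    return np.linalg.solve(A,b)
def px(c): return np.array(c["centre"])*[640,480]
def snap(c,f=None):
    im=vision.snapshot(c)
    if f: cv2.imwrite(f"pics/{f}.png",im[...,::-1])
    return im
E
cat > a.py <<'E'
from h import *
for c in("side","top"):
    k,T=cal(c);print(c,{a:v for a,v in k.items() if a!="pose"},T.round(3).tolist())
    snap(c,c+"0")
    for n in("case","slot","cassette","pull_bar","puller","puller_tip","rest","dish_1","beaker_100","loupe"):
        print(n,[(px(d).round(1).tolist(),round(d["p"],2)) for d in vision.place_of(n,c)[:2]])
print(get_obs())
E
python3 a.py
```

```text
side {'fx': 564.2888115013349, 'fy': 564.2888115013349, 'cx': 316.4174878376925, 'cy': 240.91604823510104} [[0.832, 0.215, -0.511, 0.055], [-0.554, 0.35, -0.755, -0.873], [0.016, 0.912, 0.411, 0.473], [0.0, 0.0, 0.0, 1.0]]
case [([285.1, 215.4], 0.91)]
slot [([283.2, 205.7], 0.97)]
cassette [([297.1, 210.0], 0.53)]
pull_bar [([291.4, 208.1], 0.57)]
puller [([287.9, 204.6], 0.73)]
puller_tip [([431.5, 281.3], 0.74), ([367.0, 308.8], 0.63)]
rest [([368.8, 307.4], 0.68)]
dish_1 [([239.7, 198.1], 0.76)]
beaker_100 [([271.2, 191.8], 0.66), ([239.4, 197.0], 0.44)]
loupe [([364.3, 227.1], 0.69)]
top {'fx': 446.43898761428454, 'fy': 446.43898761428454, 'cx': 325.0406327886804, 'cy': 240.14725143632856} [[0.142, 0.963, -0.231, 0.434], [-0.99, 0.138, -0.031, 0.014], [0.002, 0.233, 0.972, 0.936], [0.0, 0.0, 0.0, 1.0]]
case [([275.1, 230.6], 0.8), ([486.0, 245.0], 0.51)]
slot [([274.6, 230.0], 0.84), ([215.6, 200.2], 0.5)]
cassette [([486.6, 246.1], 0.43)]
pull_bar []
puller [([480.2, 306.5], 0.69)]
puller_tip [([486.4, 245.8], 0.66)]
rest [([470.7, 304.3], 0.98)]
dish_1 [([204.1, 230.3], 0.72)]
[... 188 characters left out ...]
   1.27538444e+00, -1.45994092e-01]), 'qd': array([-0.00107658,  0.0001792 ,  0.0008658 ,  0.0016143 , -0.00191993,
       -0.00086695]), 'tau': array([ 3.75994196e-04, -4.31136596e+01, -2.44488823e+01,  7.19159888e-02,
        4.80511005e-02,  4.95702500e-05]), 'tcp_pos': array([0.11754379, 0.51169778, 0.22675055]), 'orientation': array([[-9.74607745e-01,  2.23919052e-01,  5.03530674e-05],
       [ 2.23919056e-01,  9.74607738e-01,  1.18252880e-04],
       [-2.25954164e-05,  1.26525184e-04, -9.99999992e-01]]), 'contact_force': array([-0.1657246 , -0.09571796,  0.86672334]), 'wrist_torque': array([-0.02385428,  0.01010539,  0.03519266]), 'gripper_force': 0.0, 'grip_width': 0.9990375758386618}
```

View pics/side0.png

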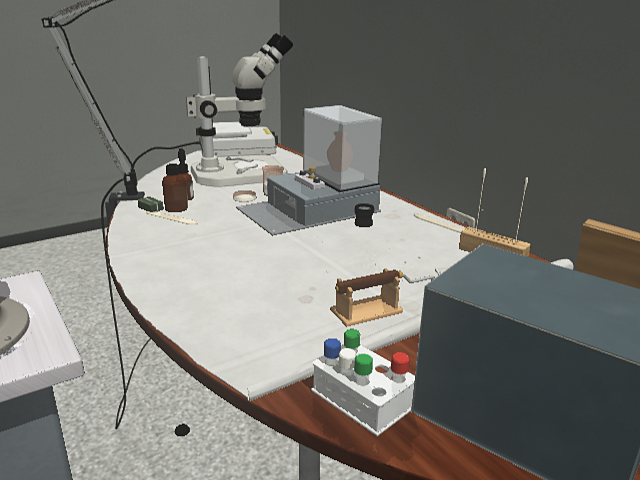

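View pics/top0.png

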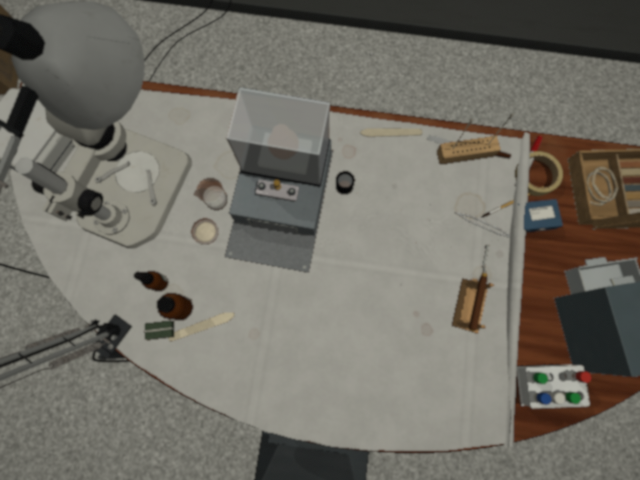

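The side view shows the case front at about (290,205), and the rest at about (368,300) with the hook pointing to (430,280). In the top view the case front is at about (275,228), the rest is at (470,304), and the hook points up to (486,247). I'll enlarge both for corners.

```bash
cat > b.py <<'E'
from h import *
s=cv2.imread("pics/side0.png");t=cv2.imread("pics/top0.png")
f=lambda im,x,y:cv2.resize(im[y:y+100,x:x+133],(400,300),interpolation=cv2.INTER_CUBIC)
cv2.imwrite("pics/mos.png",np.vstack([np.hstack([f(t,210,175),f(t,420,235)]),np.hstack([f(s,230,150),f(s,318,240)])]))
print("rest",tri([("top",(470.7,304.3)),("side",(368.8,307.4))]))
print("slot",tri([("top",(274.6,230)),("side",(283.2,205.7))]))
print("tip",tri([("top",(486.4,245.8)),("side",(431.5,281.3))]))
for n in("puller","rest","puller_tip"):
  for c in("top","side"):
    for d in vision.cut_out(n,c)[:2]: 
        rr=cv2.minAreaRect(np.argwhere(d["pixels"])[:,::-1].astype(np.float32)); print(n,c,px(d).round(1),round(d["p"],2),d["pixels"].sum(),cv2.boxPoints(rr).round(1).tolist())
E
python3 b.py
```

```text
rest [ 0.56332514 -0.2741989   0.00649048]
slot [0.65739689 0.15196991 0.02432954]
tip [ 0.68482652 -0.29083929  0.02749789]
puller top [479.6 299.3] 0.81 559 [[467.79998779296875, 330.1000061035156], [485.79998779296875, 246.6999969482422], [494.5, 248.60000610351562], [476.5, 332.0]]
puller side [376.4 279.6] 0.82 961 [[333.3999938964844, 275.8999938964844], [431.3999938964844, 262.8999938964844], [433.6000061035156, 279.79998779296875], [335.6000061035156, 292.79998779296875]]
puller side [241.3 194. ] 0.67 236 [[233.0, 190.0], [255.0, 190.0], [255.0, 201.0], [233.0, 201.0]]
rest top [469.2 303.6] 0.96 1097 [[450.6000061035156, 327.8999938964844], [461.0, 276.0], [493.8999938964844, 282.6000061035156], [483.5, 334.5]]
rest side [370.7 305.5] 0.9 1959 [[323.8999938964844, 280.8999938964844], [396.20001220703125, 265.1000061035156], [406.6000061035156, 313.0], [334.29998779296875, 328.79998779296875]]
rest side [376.6 278. ] 0.16 956 [[334.20001220703125, 276.5], [431.29998779296875, 263.3999938964844], [433.5, 279.8999938964844], [336.3999938964844, 293.0]]
puller_tip top [478.7 297.8] 0.7 548 [[468.1000061035156, 330.20001220703125], [485.5, 244.5], [494.20001220703125, 246.3000030517578], [476.70001220703125, 332.0]]
puller_tip side [375.4 280.5] 0.89 952 [[333.6000061035156, 277.8999938964844], [431.8999938964844, 262.6000061035156], [434.6000061035156, 279.6000061035156], [336.20001220703125, 294.8999938964844]]
```

View pics/mos.png

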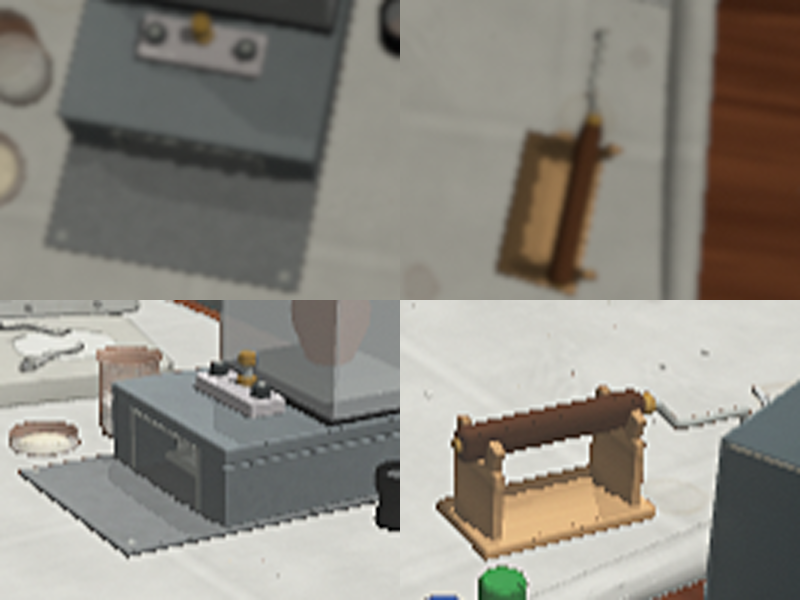

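```bash
cat > c.py <<'E'
from h import *
from scipy.optimize import least_squares
def T(p,L): c,s=np.cos(p[2]),np.sin(p[2]); return np.array([p[0]+c*L[0]-s*L[1],p[1]+s*L[0]+c*L[1],L[2]+(p[3] if len(p)>3 else 0)])
def fit(n,obs,p0):
    f=lambda p:np.concatenate([proj(c,T(p,L))-u for c,u,L in obs])
    s=least_squares(f,p0,loss="soft_l1"); print(n,s.x.round(4),f(s.x).round(1).tolist()); return s.x
t,s="top","side"
C=[(t,(230.9,214.7),(0,.089,.066)),(t,(314.1,228.7),(0,-.089,.066)),(t,(225,256.7),(-.08,.089,.006)),(t,(309.1,272.3),(-.08,-.089,.006)),
(s,(236.6,208),(-.08,.089,.006)),(s,(272.6,234.7),(-.08,-.089,.006)),(s,(267.6,177.7),(0,.089,.066)),(s,(304.1,200),(0,-.089,.066)),(s,(304.1,224.3),(0,-.089,.006)),(s,(268.2,202.7),(0,.089,.006))]
fit("case",C,[.66,.15,0]); fit("case z",C,[.66,.15,0,0])
H=[(t,(484.2,275),(.055,0,.06)),(t,(473.9,329),(-.055,0,.06)),(t,(486.5,246.7),(.125,0,.037)),(s,(400.4,274.3),(.055,0,.055)),(s,(337.9,287.7),(-.055,0,.055))]
fit("puller",H,[.56,-.28,0]);fit("puller z",H,[.56,-.28,0,0])
R=[(t,(463.2,278.3),(.052,.028,.008)),(t,(452.2,325.7),(-.052,.028,.008)),(s,(346.9,326),(-.052,-.028,.0)),(s,(402.8,311.3),(.052,-.028,0)),(s,(330.3,309.3),(-.052,.028,0))]
fit("rest",R,[.56,-.28,0]);fit("rest z",R,[.56,-.28,0,0])
E
python3 c.py
```

```text
case [ 0.664   0.1537 -0.0412] [-1.8, -0.7, 1.1, 0.8, 1.2, 1.0, -0.5, 0.6, 0.3, -1.7, -0.5, -1.7, -0.3, -1.2, 1.5, -0.6, 1.3, 1.5, -0.4, -2.1]
case z [ 0.665   0.1554 -0.0399 -0.0036] [-2.2, -0.8, 0.3, 0.6, 0.9, 0.8, -1.1, 0.2, 0.4, -0.5, -0.4, -0.5, -0.3, 0.0, 1.5, 0.7, 1.3, 2.6, -0.4, -1.0]
puller [ 0.5624 -0.2734 -0.1329] [0.3, 0.2, -0.3, 0.6, 0.6, -2.1, -1.5, -0.3, 0.6, 0.0]
puller z [ 5.626e-01 -2.733e-01 -1.344e-01 -5.000e-04] [0.2, 0.1, -0.5, 0.5, 0.6, -2.1, -1.4, -0.1, 0.6, 0.2]
rest [ 0.5612 -0.2728 -0.1371] [-1.0, -1.0, -0.5, 0.1, -0.2, 1.0, 0.9, 1.0, -0.3, 0.3]
rest z [ 0.5603 -0.2736 -0.1366  0.0021] [-0.3, -0.7, 0.2, 0.6, -0.3, 0.3, 0.9, 0.2, -0.4, -0.5]
```

```bash
cat >> h.py <<'E'
CASE=np.array([.6645,.1545]);CY=-.0405
PUL=np.array([.5624,-.2734]);PY=-.134
def Rot(psi): c,s=np.cos(psi),np.sin(psi); return np.array([[-c,-s,0],[-s,c,0],[0,0,-1.]])
def cw(x,y,z): c,s=np.cos(CY),np.sin(CY); return np.array([CASE[0]+c*x-s*y,CASE[1]+s*x+c*y,z])
def incase(P): c,s=np.cos(CY),np.sin(CY); d=np.array(P[:2])-CASE; return np.array([c*d[0]+s*d[1],-s*d[0]+c*d[1],P[2]])
def st(m=""):
    o=get_obs();print(m,"t",round(o["t"],2),o["tcp_pos"].round(4),"F",o["contact_force"].round(2),"grip",round(o["grip_width"],3),round(o["gripper_force"],1))
    return o
E
cat > d.py <<'E'
from h import *
print("bar guesses",[incase(at_z("side",u,z)).round(4) for u,z in(((291.4,208.1),.022),((297.1,210),.006))])
o=st()
d=o["tcp_pos"]; r.line_to([d[0]*.78,d[1]*.78,.25],velocity=.3); st("in")
q=get_obs()["q"].copy(); q[0]=-.1; r.move_j(q); st("turned")
P=np.append(PUL,.13); r.movep(P,Rot(PY)); st("above")
r.line_to(np.append(PUL,.037),velocity=.1,threshold=6) and print("hit"); st("down")
snap("side","pre");snap("top","pre_t")
p=cv2.imread("pics/pre.png")[220:340,300:460];u=cv2.imread("pics/pre_t.png")[220:340,400:560]
cv2.imwrite("pics/prem.png",np.hstack([cv2.resize(a,(400,300),interpolation=2) for a in(p,u)]))
E
python3 d.py
```

```text
bar guesses [array([ 0.0043, -0.0195,  0.022 ]), array([0.0301, 0.0001, 0.006 ])]
 t 1.4 [0.1175 0.5117 0.2267] F [-0.1   1.17 -0.1 ] grip 1.0 0.0
in t 1.94 [0.0918 0.3992 0.2507] F [0.21 0.93 0.64] grip 1.001 0.0
turned t 3.7 [0.408  0.0365 0.2506] F [ 0.39  0.44 -0.02] grip 1.005 0.0
above t 5.3 [ 0.5627 -0.2725  0.1304] F [ 0.63  1.14 -0.56] grip 1.0 0.0
down t 6.38 [ 0.5629 -0.2737  0.0378] F [-0.51  0.59  0.15] grip 1.003 0.0
```

View pics/prem.png

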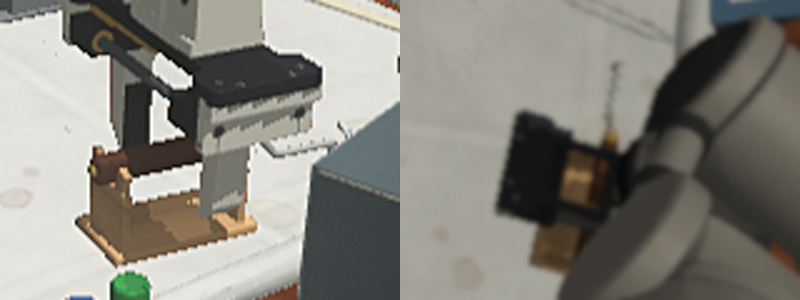

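Left, the fingers straddle the handle between the uprights (around (160,160)). Right, they are centred on the handle. So I'll grip, lift and carry to the front of the slot.

```bash
cat > e.py <<'E'
from h import *
o=get_obs(); np.save("g.npy",o["tcp_pos"]); 
r.grasp(60); o=st("gripped"); np.save("g2.npy",o["tcp_pos"])
p=o["tcp_pos"].copy(); p[2]=.14; r.line_to(p,velocity=.12); st("up")
r.line_to(cw(-.165,0,.14),frame=Rot(CY),velocity=.25); st("front")
r.line_to(cw(-.165,0,.0443),velocity=.12); r.hold(.2); st("low")
snap("side","st");snap("top","st_t")
for c in("side","top"):
  for n in("puller_tip","pull_bar","slot"): print(c,n,[(px(d).round(1).tolist(),round(d["p"],2)) for d in vision.place_of(n,c)[:2]])
tip=cw(-.04,0,.0285);print("pred tip",proj("side",tip),proj("top",tip), "bar pred 20mm",proj("side",cw(.02,0,.022)))
a=cv2.imread("pics/st.png")[170:260,240:360];b=cv2.imread("pics/st_t.png")[190:290,210:343]
cv2.imwrite("pics/stm.png",np.vstack([cv2.resize(a,(400,300),interpolation=2),cv2.resize(b,(400,300),interpolation=2)]))
E
python3 e.py
```

```text
gripped t 7.67 [ 0.5624 -0.2734  0.037 ] F [-0.31  0.11  0.28] grip 0.148 60.0
up t 8.68 [ 0.5619 -0.2731  0.139 ] F [ 0.01  0.3  -0.7 ] grip 0.147 60.0
front t 10.59 [0.4998 0.1604 0.14  ] F [ 0.1  -0.47 -1.09] grip 0.147 60.0
low t 11.74 [0.5001 0.1613 0.045 ] F [-0.35 -0.03 -1.15] grip 0.148 60.0
side puller_tip [([270.9, 205.1], 0.96)]
side pull_bar [([291.7, 207.1], 0.51)]
side slot [([283.0, 203.2], 0.83)]
top puller_tip [([343.3, 184.8], 0.62), ([272.7, 244.3], 0.36)]
top pull_bar []
top slot [([273.6, 226.0], 0.96)]
pred tip [269.64837573 206.05557187] [269.65007867 244.48123148] bar pred 20mm [293.29128424 204.21419518]
```

View pics/stm.png

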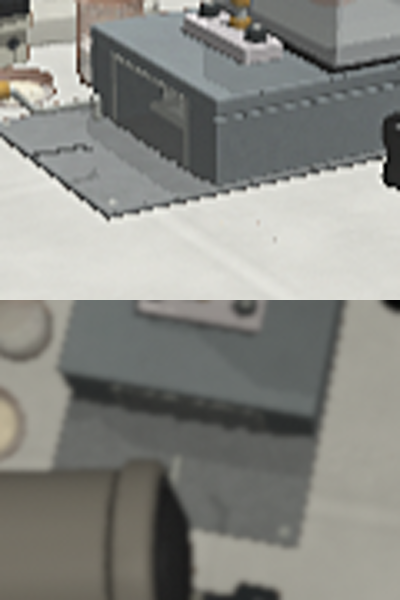

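```bash
cat > f.py <<'E'
from h import *
a=cv2.imread("pics/st.png")[150:250,190:323]; a=cv2.resize(a,(798,600),interpolation=2)
cv2.imwrite("pics/stc.png",a)
f=lambda P:((proj("side",P)-[190,150])*6).round(0)
for n,P in(("tip",cw(-.04,0,.0285)),("shaft z at tip",cw(-.04,0,.0435)),("shaft back",cw(-.1,0,.0435)),("handle front",cw(-.11,0,.0615)),("tcp",cw(-.165,0,.0443)),("floor under tip",cw(-.04,0,.006)),("board corner L",cw(-.08,.089,.006)),("slot top R",cw(0,-.049,.052)),("slot top L",cw(0,.049,.052)),("bar15R",cw(.015,-.024,.022)),("bar28R",cw(.028,-.024,.022))): print(n,f(P))
E
python3 f.py
```

```text
tip [478. 336.]
shaft z at tip [477. 298.]
shaft back [328. 326.]
handle front [300. 283.]
tcp [158. 355.]
floor under tip [479. 393.]
board corner L [282. 337.]
slot top R [638. 299.]
slot top L [512. 221.]
bar15R [639. 347.]
bar28R [670. 341.]
```

View pics/stc.png

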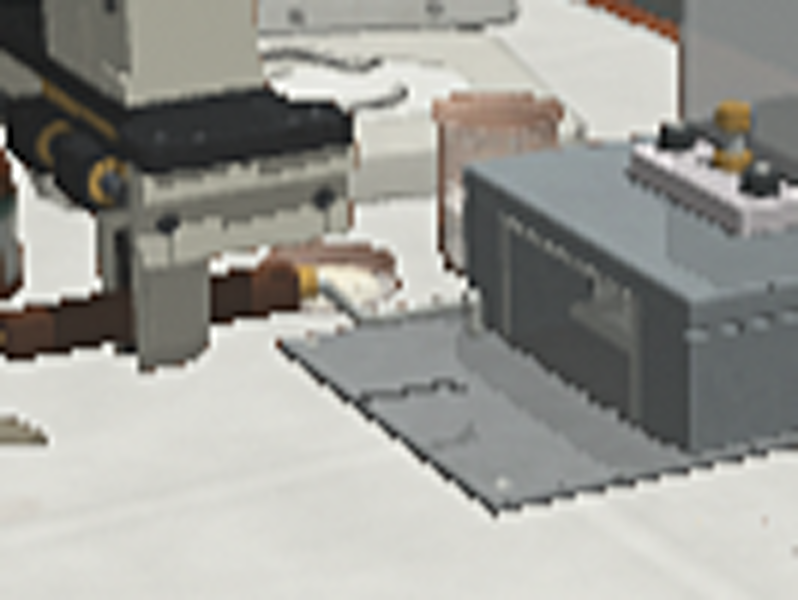

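The hook's shaft runs (350,318)–(475,303) in the crop. Its tip is at about (476,333), against a predicted (478,336). The puller pose is right, so I'll feel for the bar's front face.

```bash
cat > g.py <<'E'
from h import *
H=.125
r.line_to(cw(-H-.02,0,.032),velocity=.06); r.line_to(cw(-H+.0,0,.032),velocity=.04); r.hold(.2); st("mouth")
hit=r.line_to(cw(-H+.03,0,.032),velocity=.015,threshold=2.5)
o=st("hit %s"%hit); x=incase(o["tcp_pos"])[0]+H; print("tip x",x, incase(o["tcp_pos"]))
r.line_to(cw(x-H-.003,0,.032),velocity=.02); st("back")
np.save("bar.npy",x+.006 if hit else np.nan)
E
python3 g.py
```

```text
mouth t 13.53 [0.5394 0.1596 0.032 ] F [-0.42  0.63 -1.23] grip 0.149 60.0
hit True t 14.53 [0.5511 0.159  0.0313] F [ 0.19 -0.6  -1.37] grip 0.146 60.0
tip x 0.011530047034049293 [-0.11346995 -0.00014128  0.0312702 ]
back t 14.82 [0.5479 0.1592 0.0319] F [ 0.79  0.18 -0.87] grip 0.147 60.0
```

```bash
cat >> h.py <<'E'
def F(n=8):
    a=[]
    for _ in range(n): r.hold(.02); o=get_obs(); a.append(o["contact_force"])
    f=np.mean(a,0); c,s=np.cos(CY),np.sin(CY); return np.array([c*f[0]+s*f[1],-s*f[0]+c*f[1],f[2]]).round(2), np.std(a,0).round(2)
E
cat > g.py <<'E'
from h import *
H=.125
print("free",F())
hit=r.line_to(cw(-H+.03,0,.032),velocity=.015,threshold=3.)
o=st("hit %s"%hit); print(F()); x=incase(o["tcp_pos"])[0]+H; print("tip x",x, incase(get_obs()["tcp_pos"])[0]+H)
E
python3 g.py
```

```text
free (array([ 0.05,  0.39, -1.05]), array([0.68, 0.83, 0.43]))
hit True t 15.51 [0.5511 0.1589 0.0313] F [ 0.19 -0.38 -0.96] grip 0.151 60.0
(array([ 0.1 , -0.19, -0.91]), array([0.56, 0.57, 0.42]))
tip x 0.01155026287686671 0.011107707750761212
```

```bash
cat > i.py <<'E'
from h import *
H=.125; B=.0175
r.line_to(cw(B-.010-H,0,.032),velocity=.03)
r.line_to(cw(B-.010-H,0,.0443),velocity=.04); r.hold(.1)
print("adv",r.line_to(cw(B+.011-H,0,.0443),velocity=.02,threshold=3.)); st()
print("low",r.line_to(cw(B+.011-H,0,.0315),velocity=.02,threshold=3.)); o=st(); print(F(), incase(o["tcp_pos"]))
E
python3 i.py
```

```text
adv False
 t 17.68 [0.568  0.1584 0.0443] F [-0.94 -0.28 -1.02] grip 0.146 60.0
low False
 t 18.47 [0.5681 0.1584 0.0315] F [-0.26  0.86 -0.78] grip 0.151 60.0
(array([-0.38, -0.35, -1.07]), array([0.54, 0.34, 0.49])) [-9.64491565e-02  2.05752865e-05  3.15408448e-02]
```

```bash
cat > j.py <<'E'
from h import *
x0=-.0965; x=x0
while x>x0-.052:
    x-=.005
    h=r.line_to(cw(x,0,.0315),velocity=.025,threshold=8.); f=F(3)[0]
    o=get_obs(); print(round(o["t"],1),h,incase(o["tcp_pos"]).round(4),f)
    if h or f[0]>8: break
E
python3 j.py
```

```text
19.0 False [-0.1016  0.      0.0316] [ 0.59 -0.25 -0.5 ]
19.4 False [-0.1063  0.      0.0316] [ 2.93  0.29 -1.78]
19.8 False [-0.1116  0.      0.0316] [ 2.89  0.25 -0.77]
20.2 False [-0.1166  0.      0.0315] [ 3.59  0.26 -1.6 ]
20.6 False [-0.1216 -0.      0.0315] [ 2.51  0.39 -1.46]
21.0 False [-0.1267 -0.      0.0315] [ 2.82  0.11 -1.71]
21.4 False [-0.1317 -0.      0.0315] [ 2.92  0.34 -1.44]
21.8 False [-0.1366  0.      0.0315] [ 2.88  0.01 -1.35]
22.2 False [-0.1417 -0.      0.0315] [ 3.04  0.26 -1.42]
22.6 False [-0.1466  0.      0.0315] [ 3.04 -0.   -1.5 ]
23.0 False [-0.1511  0.      0.0316] [ 4.67 -0.31 -2.48]
```

The drag is about 3 N and the ramp is starting. From here I'll use fine steps.

```bash
cat > k.py <<'E'
from h import *
x=incase(get_obs()["tcp_pos"])[0]
for i in range(22):
    x-=.0013
    h=r.line_to(cw(x,0,.0315),velocity=.013,threshold=4.); f=F(4)[0]
    o=get_obs(); a=incase(o["tcp_pos"]); print(round(o["t"],1),h,a.round(4),x.round(4),f)
    if h or f[0]>7.8: break
E
python3 k.py
```

```text
23.3 False [-0.1517  0.      0.0316] -0.1524 [ 5.86  0.48 -2.97]
23.6 False [-0.153   0.      0.0316] -0.1537 [ 6.67 -0.02 -2.89]
23.9 False [-1.542e-01  1.000e-04  3.160e-02] -0.155 [ 6.33 -0.47 -2.32]
24.3 False [-1.554e-01  1.000e-04  3.170e-02] -0.1563 [ 6.69  0.19 -3.58]
24.6 False [-1.566e-01  1.000e-04  3.170e-02] -0.1576 [ 7.11 -0.01 -3.73]
24.9 False [-1.578e-01  1.000e-04  3.170e-02] -0.1589 [ 6.76  0.41 -3.26]
25.2 False [-1.59e-01  1.00e-04  3.17e-02] -0.1602 [ 7.41  0.27 -3.53]
25.5 False [-0.1608  0.      0.0317] -0.1615 [ 5.8  -0.03 -2.95]
25.9 False [-0.1622  0.      0.0316] -0.1628 [ 5.24  0.02 -2.57]
26.2 False [-0.1638  0.      0.0316] -0.1641 [ 5.12 -0.1  -2.16]
26.5 False [-0.1652  0.      0.0316] -0.1654 [ 5.26  0.29 -2.18]
26.8 False [-0.1666  0.      0.0315] -0.1667 [ 4.6   0.18 -2.24]
27.1 False [-0.1682 -0.      0.0315] -0.168 [ 3.7   0.07 -1.37]
27.4 False [-1.703e-01 -1.000e-04  3.130e-02] -0.1693 [ 0.77  0.13 -0.84]
27.8 False [-0.1709 -0.      0.0314] -0.1706 [ 1.59 -0.13 -1.76]
28.1 False [-0.1719 -0.      0.0315] -0.1719 [ 1.72 -0.69 -2.19]
28.4 False [-1.728e-01 -1.000e-04  3.160e-02] -0.1732 [ 4.18 -0.9  -2.78]
28.7 False [-0.1731 -0.      0.0319] -0.1745 [ 6.36 -1.69 -2.67]
29.0 False [-0.1734 -0.      0.0322] -0.1758 [ 8.38 -1.24 -3.06]
```

The force fell away at -0.169, which is the drop, and it now meets the stop. One firm, slow millimetre more, then hold.

```bash
cat > l.py <<'E'
from h import *
x=-.1758
for i in range(3):
    x-=.0007; h=r.line_to(cw(x,0,.0315),velocity=.01,threshold=4.); f=F(5)[0]; print(h,incase(get_obs()["tcp_pos"]).round(4),f)
    if f[0]>10: break
r.hold(.3); print(F(10)); st()
E
python3 l.py
```

```text
False [-0.1735  0.      0.0324] [ 9.94 -1.69 -3.22]
False [-0.1737  0.      0.0325] [11.14 -2.54 -3.  ]
(array([11.12, -2.02, -3.12]), array([0.68, 0.44, 0.33]))
 t 30.15 [0.4909 0.1616 0.0325] F [10.03 -2.04 -3.31] grip 0.145 60.0
```

```bash
cat > m.py <<'E'
from h import *
print(r.line_to(cw(-.1678,0,.0315),velocity=.02)); print(F(5)[0])
print(r.line_to(cw(-.1678,0,.05),velocity=.03,threshold=4.)); st()
r.line_to(cw(-.1678,0,.11),velocity=.12); r.hold(.1); st()
snap("side","rel"); a=cv2.imread("pics/rel.png")[130:250,190:350]; cv2.imwrite("pics/relc.png",cv2.resize(a,(800,600),interpolation=2))
o=get_obs();p=incase(o["tcp_pos"]);f=lambda P:((proj("side",P)-[190,130])*5).round(0)
print("tip",f(cw(p[0]+.125,0,p[2]-.015)),"shaftend",f(cw(p[0]+.125,0,p[2])),"hfront",f(cw(p[0]+.055,0,p[2]+.018)),"hback",f(cw(p[0]-.055,0,p[2]+.018)))
E
python3 m.py
```

```text
False
[-0.27 -0.21 -1.47]
False
 t 31.62 [0.4968 0.1613 0.05  ] F [ 0.15  0.33 -1.  ] grip 0.147 60.0
 t 32.37 [0.4961 0.1612 0.109 ] F [-0.12  0.26 -1.43] grip 0.15 60.0
tip [388. 240.] shaftend [388. 207.] hfront [236. 189.] hback [-18. 227.]
```

View pics/relc.png

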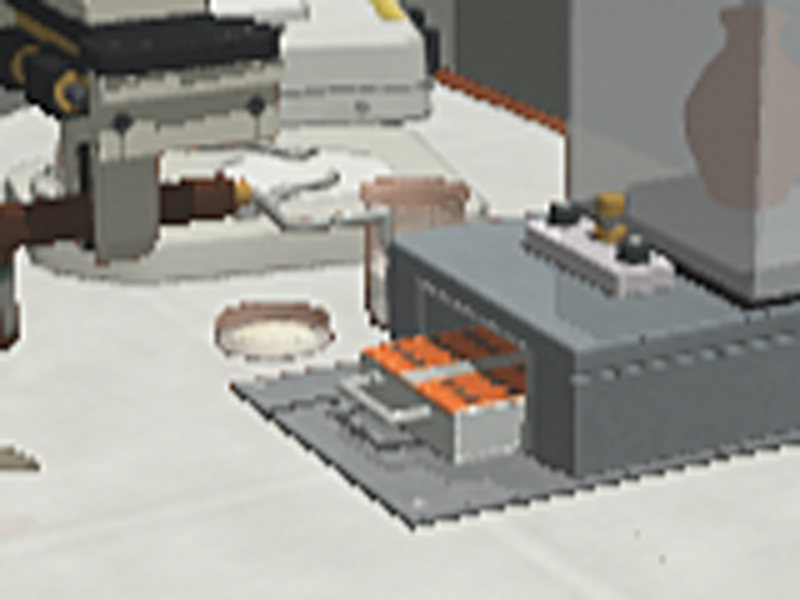

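The cassette is drawn out (orange lid at (445,370)), the knob is down, and the hook is free at about (388,215), close to the prediction. I'll carry the puller back to the rest.

```bash
cat > n.py <<'E'
from h import *
g=np.load("g2.npy"); print(g)
r.line_to(cw(-.1678,0,.14),velocity=.15)
r.line_to([g[0],g[1],.14],frame=Rot(PY),velocity=.25); r.hold(.2)
r.line_to([g[0],g[1],.06],velocity=.12); o=st(); 
print(r.line_to([g[0],g[1],.0375],velocity=.03,threshold=4.)); st("down"); print(F(5)[0])
r.grasp(3); r.hold(.3); r.open_gripper(); r.hold(.2); st("open")
p=get_obs()["tcp_pos"]; r.line_to([p[0],p[1],.16],velocity=.12); 
q=get_obs()["q"].copy(); q[0]+=.6; r.move_j(q); st("away")
snap("side","end");snap("top","end_t")
A=cv2.imread("pics/end.png")[240:340,318:451];B=cv2.imread("pics/end_t.png")[235:335,420:553]
cv2.imwrite("pics/endm.png",np.hstack([cv2.resize(a,(400,300),interpolation=2) for a in(A,B)]))
E
python3 n.py
```

```text
[ 0.56239074 -0.27339651  0.03701009]
 t 35.69 [ 0.5629 -0.2737  0.0607] F [-0.01 -0.45 -0.38] grip 0.152 60.0
True
down t 36.45 [ 0.562  -0.2731  0.0369] F [-0.45  0.03  5.24] grip 0.147 60.0
[-0.21  0.29  5.37]
open t 38.54 [ 0.5613 -0.2727  0.036 ] F [ 0.55 -0.93 -0.67] grip 1.003 0.0
away t 41.11 [0.617  0.0906 0.159 ] F [-1.18  0.11 -0.28] grip 0.997 0.0
```

View pics/endm.png

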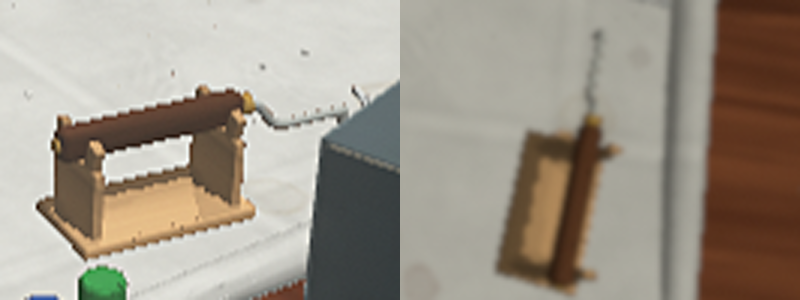

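The puller lies in both notches as at the start: handle (60–245, 100–145) on the left and (562–593, 120–282) on the right, matching the first pictures. I'll hand it in.

```bash
python3 -c "
from h import *
print(sign_off())"
```

```text
the job is handed in; nothing more can be done
None
```

I drew the cassette to its stop and held it there at about 11 N with the plunger down, then laid the puller back in its rest and handed the job in at about 41 s; the hand-in gave no verdict.

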